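# Lay the second course of a staggered block blank

## Task

The first course of wooden blocks is fixed down in the nest on the machine bed; lay the second course in front of it in running bond with the half-length and the full-length block, which stand on edge. First tip the half block down flat and push it, flush along the first course, under the guard until you feel it bear on the hidden stop; then tip down the full block and push it flush along the first course and tight against the half block, pressing the whole course endwise onto the stop. Press gently, with 8 to 10 N held for a moment each time and never over 30 N, leave no gaps, and do not disturb the other things on the bed.

Things in the scene. Friction and masses are not known exactly. Their poses are not given: they have to be found in the camera images.
- nest: fixed rigid nest on the level bed. Origin on the bed, at the stop end of the near face (plane x=0) of the first course. x points across the courses to the fence, y along them to the stop end, z up. The second course belongs in x -60 to 0 mm: half block at about y 0 to -60, full block beside it at about y -60 to -180 (as the stop allows); open at its near side and -y end. Yaw up to 9 degrees.
- course_joint (a point): on the nest, at bed level, where the joint of the first course opens on its near face: nest x=0, y=-120 mm. First course: two fixed light-wood blocks of 120 x 60 x 30 mm high, x 0 to 60, y 0 to -240 mm in the nest frame. Behind: aluminium fence 40 mm high, x 60 to 90, y 30 to -270 mm.
- guard_top (a point): top of the grey guard of the end stop, at nest x -30, y 0, 42 mm above the bed (bed: flat, 40 mm above the bench). Guard: roof plate over x -71 to -2, y -31 to 54, underside 38 mm above the bed; near wall x -71 to -67, y 2 to 42. Under it a rigid steel stop bar, 26 mm high, x -55 to -5, faces -y; where its face stands is not known: y -15 to +15 mm. It bears 30 N unmoved.
- full_center (a point): centre of the full-length block: plain light wood, 120 x 60 x 30 mm, about 160 g (may vary by a third), loose; starts standing on its long narrow edge, centre 30 mm above the bed. x: through the 30 mm thickness, y: along the length, z: along the 60 mm width (up at the start). Can be gripped across its thickness; tips over when its top is pushed. Laid flat, its centre is 15 mm above the bed.
- half_center (a point): centre of the half-length block: same wood, 60 x 60 x 30 mm, about 80 g (may vary by a third), loose; starts standing on a narrow edge, centre 30 mm above the bed. x: through the 30 mm thickness (horizontal at the start), y and z: along the 60 mm sides (z up at the start). Laid flat, its centre is 15 mm above the bed.
- offcut: bystander: offcut of the same wood, 45 x 90 x 18 mm, lying flat; origin at the centre of its underside
- collet_nut: bystander: dark steel collet nut, 32 mm across, 24 mm high; origin under its centre
- wrench: bystander: steel wrench 150 mm long lying along its x; origin under its centre
- can: bystander: white can, 52 mm across, 90 mm high; origin under its centre
- step_block: bystander: dark steel stepped clamping block, 30 x 60 x 48 mm; origin under its centre
- caliper: bystander: caliper 170 mm long lying along its y; origin under its beam's centre
- bin: bystander: small green open bin 100 x 90 x 50 mm; origin under its centre
- brush: bystander: bench brush 170 mm long lying along its x behind the fence; origin under its centre

How it is judged:
On the way, in this order (a step that is already met when the one before it is completed fails the run):
1. the half block, flat and flush along the first course, is pressed on the stop (over 4 N for 0.15 s) (x of half_center in the frame of nest between -0.0316 and -0.0275 m and z of half_center in the frame of nest between 0.012 and 0.0175 m and angle between the x axis of half_center and the z axis of nest, either way round below 0.05 rad and (angle between the y axis of half_center and the y axis of nest, either way round below 0.04 rad or angle between the z axis of half_center and the y axis of nest, either way round below 0.04 rad) and contact force between half and stop above 4 N), for 0.15 s.
2. with the full block flat, flush along the first course and against the half block, the course is pressed on the stop (over 4 N for 0.15 s) (x of half_center in the frame of nest between -0.0316 and -0.0275 m and z of half_center in the frame of nest between 0.012 and 0.0175 m and angle between the x axis of each of half_center, full_center and the z axis of nest, either way round below 0.05 rad and x of full_center in the frame of nest between -0.0316 and -0.0275 m and z of full_center in the frame of nest between 0.012 and 0.0175 m and horizontal distance between full_center and half_center below 0.0916 m and y of full_center in the frame of nest below -0.09 m and contact force between half and stop above 4 N), for 0.15 s.
At the end, for the whole second after the job is handed in: Both blocks lie flat and at rest, square to the first course (0.03 rad; half block 0.04) with gaps to it of at most 1.6 mm; half block at the stop end, full block against it (centres at most 91.6 mm apart), its middle within about 20 mm of the joint of the first course (x of half_center in the frame of nest between -0.0316 and -0.0275 m and z of half_center in the frame of nest between 0.012 and 0.0175 m and angle between the x axis of each of half_center, full_center and the z axis of nest, either way round below 0.05 rad and (angle between the y axis of half_center and the y axis of nest, either way round below 0.04 rad or angle between the z axis of half_center and the y axis of nest, either way round below 0.04 rad) and y of half_center in the frame of nest between -0.0485 and -0.0125 m and x of full_center in the frame of nest between -0.0316 and -0.0275 m and z of full_center in the frame of nest between 0.012 and 0.0175 m and angle between the y axis of full_center and the y axis of nest, either way round below 0.03 rad and horizontal distance between full_center and half_center below 0.0916 m and y of full_center in the frame of nest between -0.1405 and -0.09 m and y of full_center in the frame of nest below -0.101 m and linear speed of each of half, full below 0.01 m/s); the robot touches nothing.
It fails at once if a block is rammed: pressed against the nest or its stop, or the full block against the half block, with more than 30 N (contact force between any of full, half and nest above 30 N or contact force between half and stop above 30 N or contact force between full and half above 30 N).
It fails at once if a bystander is moved by more than 20 mm (distance of any of offcut, collet_nut, wrench, can, step_block, caliper, bin, brush from where it was at the start of the episode above 0.02 m).
It also fails if it takes over 72 s, if anything falls off the work surface, if the arm or the gripper's body presses on something with over 40 N, if the wrist force passes 120 N, or if a joint passes its speed limit or range.

## Robot

A 6-joint arm with a two-finger parallel gripper is mounted at the origin on the work surface. World frame = base frame: x ahead of the robot, y to its left, z up, the work surface at z = 0. Lengths are in m, angles in rad, forces in N, time in s.
With the tool pointing down it reaches from about 0.375 to 0.9 m from the base axis. Payload 3.1 kg.
Tool frame: the origin (TCP) lies midway between the tips of the shut fingers; the grasp point (between the pads) lies 19 mm behind it (manip.hold_point_z is the distance from the TCP to the grasp point, in m); x points along the fingers, y is the direction in which the jaws open and shut, and the axes are right-handed (so a half turn about x gives the same grasp; the last joint's range is limited). The gripper opens to 85 mm and grips with 20 to 120 N. Pads are 22 mm wide; open, the fingers measure 114 mm over their backs; the gripper's body (76 mm by 85 mm) begins 54 mm behind the grasp point. The pads swing forward as they close: fully open they stand 13 mm farther back than shut.
Start: joints at [-0.178, 0.527, 1.433, -0, 1.181, -0.178], TCP at [0.625, 0, 0.208] pointing down, gripper open.
Joint ranges: [-3.08, 3.08], [-0.75, 2.2], [0.22, 2.44], [-1.43, 4.57], [0, 2.65], [-2.85, 2.85]. Speed limits (rad/s): [2.79, 2.79, 3.14, 3.14, 3.14, 3.14].

## Interface

Orientations are given as a unit quaternion [x, y, z, w].
In Python, from station import manip, snapshot gives the robot as it stands.
- The arm moves only by the tool play_rows, never from a script. Its argument "series" is a list of rows, each a list of 4 numbers: the shift along the tool's x, y, z in m, then the turn about the tool's x in degrees. In form: [[tx, ty, tz, spin], ...]. A call has 1 to 20 rows; each row is the pose to reach, as a shift and turn from the pose measured when the call began, along the tool's axes at that moment; what a row does not reach only later rows make up. A row lasts 1/10 s, in which the tool goes at most 50 mm and 8.59 degrees, less where a joint would pass 70% of its speed; a pose out of reach is approached as far as the arm can. A call with a gripper value outside its range is refused whole. "claw" is the opening in per cent of the stroke, from 0 (shut) to 100 (fully open), set as the call begins (left out, the last holds). The fingers move at their own pace and stop on an object; "force" is the grip in N (left out, the last holds). Time passes only in rows, so rows that repeat a pose let the fingers close. It gives the time, the measured TCP pose, the force and the opening at its end, in the units of the state.
- manip.sense(): the state, without advancing time (a new reading comes with each control period).
- snapshot(name): name is "scene" or "side" or "wrist"; returns a dict with "image" (400x640x3 uint8, blue, green, red), "depth" (400x640 float32, m along the optical axis (not along the pixel's ray), 0 where there is no reading), "fov_y" (degrees; the focal length in pixels is half the picture's height over the tangent of half this angle, whatever the lens; pixels are square), "cx", "cy" (the principal point, pixels), "R" (3x3) and "t" (3): a world point X has camera coordinates R X + t. Camera axes: x right, y down, z forward; pixel columns grow to the right and rows downward; lengths in m; the calibration is good to about 2 mm. The wrist camera is an equidistant fisheye: a pixel r from the principal point sees the ray r / f radians off the axis. A picture is of the moment at which its call begins.
- manip.sign_off(): hands the job in, once; it reports no verdict.
The state is a dict: "t": time; "q": joint angles; "qd": joint speeds; "tau": joint torques, N m; "tcp_pos": TCP position; "tool_rot": TCP orientation; "force": force on the tool from outside, world axes, zero at the start; "ft_torque": the same for the moment, N m; "finger_gap": opening from 0.0 (shut) to 1.0 (fully open).
Only numpy, scipy, OpenCV 4.12 (cv2) and the standard library are available. Lean on these libraries where they do the work, as an engineer would, in place of code of your own. Each camera call takes 0.05 s, during which the arm holds its last target.

## Working session

There is one attempt and no reset: what is moved stays moved. The work goes in short steps, Python scripts to look and compute and a tool call to move; the robot and the scene stay as the last step left them, time stands still between calls to the robot, and variables do not carry over. Pictures are saved under pics/ and viewed, and the job is handed in when it is done.

Besides the shell and the picture viewer there is one more tool, called after "Call:" as name(argument=value, ...), one argument or row to a line, values as JSON. play_rows: Moves the arm, as the interface text tells. Its arguments: {"type":"object","properties":{"series":{"type":"array","items":{"type":"array","items":{"type":"number"}}},"claw":{"type":"number"},"force":{"type":"number"}},"required":["series"]}

```bash
ls; mkdir -p pics; python3 - <<'E'
from station import manip, snapshot
import cv2,pickle
s=manip.sense();print(s)
for n in ["scene","side","wrist"]:
    d=snapshot(n);pickle.dump(d,open(f"pics/{n}0.pkl","wb"));cv2.imwrite(f"pics/{n}0.png",d["image"])
    print(n,d["fov_y"],d["cx"],d["cy"],d["R"],d["t"])
E
```

```text
pics
{'t': 0.0, 'q': array([-1.78520594e-01,  5.28449501e-01,  1.43390690e+00, -1.20966719e-05,
        1.18136890e+00, -1.78491261e-01]), 'qd': array([-5.74492452e-04, -4.70968081e-04, -5.59797109e-04, -5.08124578e-04,
       -9.28187557e-04, -4.52661713e-05]), 'tau': array([ 2.50220628e-04, -4.42344439e+01, -1.78024775e+01, -2.06930472e-04,
        8.36740597e-03,  2.24214921e-05]), 'tcp_pos': array([6.24240541e-01, 1.49985965e-04, 2.06542433e-01]), 'tool_rot': array([ 0.49957263,  0.50061064, -0.50043917,  0.49937643]), 'force': array([ 0.44487986, -0.29634699, -0.12673943]), 'ft_torque': array([-0.05614494, -0.03508053, -0.0021482 ]), 'finger_gap': 0.9982027135514491}
scene 49.77223447009362 320.9631660029443 201.2535086980314 [[-0.06787125  0.99761921 -0.01222321]
 [ 0.77778493  0.04523419 -0.62690069]
 [-0.62485526 -0.05205556 -0.77900329]] [ 0.05873709 -0.40263292  1.55466507]
side 53.5716981461222 320.5644347725659 196.244539888178 [[ 0.99873627 -0.04839084 -0.01357147]
 [-0.03832127 -0.55852478 -0.82860216]
 [ 0.03251675  0.82807511 -0.55967336]] [-0.58548577  0.10027161  1.01380801]
wrist 65.70646984690485 316.7529677415912 197.59144564025883 [[ 9.99998372e-01 -1.55813118e-04 -1.79792135e-03]
 [ 4.30970302e-04 -9.46821608e-01  3.21758694e-01]
 [-1.75244501e-03 -3.21758945e-01 -9.46819999e-01]] [-0.62337918 -0.04078105  0.38052547]
```

View pics/scene0.png

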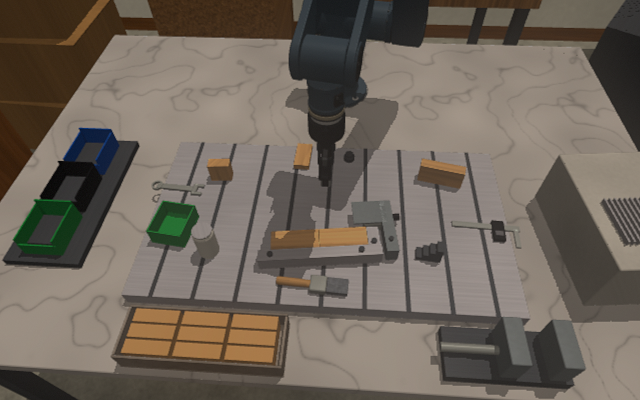

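View pics/side0.png

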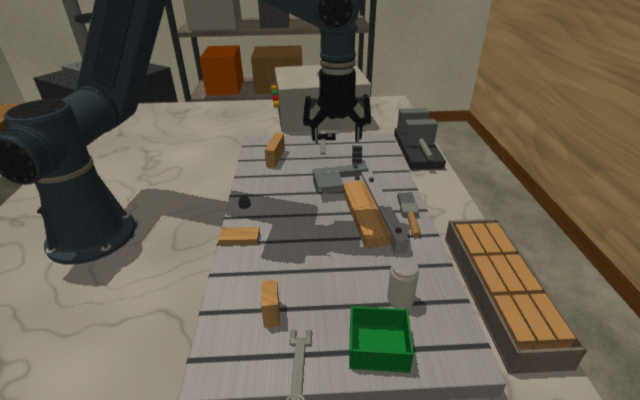

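View pics/wrist0.png

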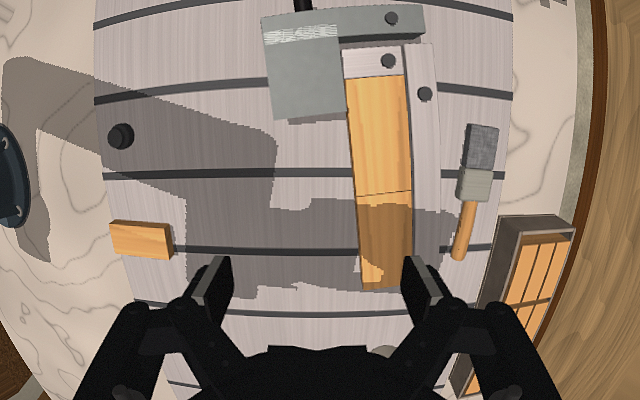

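```bash
cat > h.py <<'E'
import numpy as np,cv2,pickle
from scipy.spatial.transform import Rotation as Rn
def cloud(d,fish=False):
    H,W=d["depth"].shape;f=H/2/np.tan(np.radians(d["fov_y"]/2))
    v,u=np.mgrid[:H,:W].astype(float);x=(u-d["cx"]);y=(v-d["cy"])
    if fish:
        r=np.hypot(x,y)+1e-9;th=r/f;k=np.tan(th)/r
        x=x*k;y=y*k
    else: x=x/f;y=y/f
    z=d["depth"].astype(float)
    P=np.stack([x*z,y*z,z],-1)
    return (P-d["t"])@d["R"]
def wood(im):
    h=cv2.cvtColor(im,cv2.COLOR_BGR2HSV)
    return (h[...,0]>8)&(h[...,0]<25)&(h[...,1]>100)
E
python3 - <<'E'
from h import *
from station import manip
q=manip.sense()["tool_rot"];print(Rn.from_quat(q).as_matrix().round(3))
for n in ["scene","side","wrist"]:
    d=pickle.load(open(f"pics/{n}0.pkl","rb"));P=cloud(d,n=="wrist")
    m=wood(d["image"])&(d["depth"]>0)
    bed=(P[...,2]>.03)&(P[...,2]<.05)&(P[...,0]>.4)&(P[...,0]<.8)&(abs(P[...,1])<.4)
    print(n,"bed z",np.median(P[bed][:,2]))
    mm=m&(P[...,2]>.03)&(P[...,2]<.15)&(P[...,0]>.3)&(P[...,0]<.85)&(abs(P[...,1])<.5)
    k,L,st,c=cv2.connectedComponentsWithStats(mm.astype(np.uint8))
    for i in range(1,k):
        if st[i,4]<60: continue
        p=P[L==i]; zt=np.percentile(p[:,2],90)
        t=p[abs(p[:,2]-zt)<.006]
        r=cv2.minAreaRect((t[:,:2]*1000).astype(np.float32))
        print(i,st[i],"ztop",zt.round(4),"n",len(t),"rect",np.round(r[0],1),np.round(r[1],1),round(r[2],2))
E
```

```text
[[-0.002  1.     0.   ]
 [ 0.     0.    -1.   ]
 [-1.    -0.002 -0.   ]]
scene bed z 0.0406566570937779
1 [294 144  18  25 381] ztop 0.0606 n 330 rect [391.5 -86.2] [43.6 93.6] 87.39
2 [207 159  26  21 468] ztop 0.1016 n 187 rect [ 479.5 -310.9] [32.1 58.9] 3.71
3 [418 159  48  29 934] ztop 0.1018 n 394 rect [458.3 305.8] [117.8  35.2] 76.67
4 [ 271  226   97   23 1677] ztop 0.0726 n 1646 rect [691.1 -16.4] [ 56.5 237.9] 7.34
5 [276 276  34  11 257] ztop 0.0609 n 216 rect [807.7 -69.5] [78.2 19. ] 88.08
side bed z 0.039203045471525026
1 [265 133  19  35 470] ztop 0.0996 n 189 rect [458.4 304.6] [123.7  29.9] 77.36
2 [ 342  181   49   67 1797] ztop 0.0701 n 1454 rect [694.9 -15.7] [ 61.4 244.5] 7.05
3 [407 212  13  25 186] ztop 0.0589 n 150 rect [806.1 -70.1] [84.4 16.9] 86.27
4 [218 227  41  18 659] ztop 0.0583 n 520 rect [391.6 -87.4] [47.6 90.1] 89.21
5 [261 280  19  47 774] ztop 0.1001 n 441 rect [ 479.2 -311.8] [29.  61.4] 4.07
wrist bed z 0.03935138931154701
1 [  344    75    68   215 11682] ztop 0.0702 n 11440 rect [693.5 -14.2] [ 60.8 239.5] 6.9
2 [451 201  27  60 861] ztop 0.0592 n 707 rect [805.  -67.1] [80.3 18.3] 85.9
3 [ 109  220   65   40 2085] ztop 0.0581 n 1786 rect [391.6 -82.9] [45.4 90.8] 87.28
```

Call:
play_rows(
  series=[
    [0,-0.015,0.03,0],
    [0,-0.03,0.065,-1],
    [0,-0.046,0.1,-1.5],
    [0,-0.063,0.135,-2],
    [0,-0.08,0.172,-3],
    [0,-0.096,0.207,-4],
    [0,-0.112,0.242,-4],
    [0.01,-0.127,0.274,-4],
    [0.02,-0.138,0.297,-4],
    [0.04,-0.145,0.311,-4],
    [0.07,-0.145,0.311,-4],
    [0.07,-0.145,0.311,-4],
  ],
  claw=100,
)

```text
t: 1.35
tcp_pos: [0.4764, -0.3092, 0.1333]
tool_rot: [0.482, 0.52, -0.483, 0.513]
force: [-1.4, 1.0, -0.6]
finger_gap: 1.003
```

```bash
python3 - <<'E'
from station import manip, snapshot
import cv2,pickle
s=manip.sense();print(s["t"],s["tcp_pos"],s["force"])
n="wrist"
d=snapshot(n);pickle.dump(d,open(f"pics/{n}1.pkl","wb"));cv2.imwrite(f"pics/{n}1.png",d["image"])
E
```

```text
1.35 [ 0.47640294 -0.30915587  0.13330816] [-1.43568925  1.03528766 -0.56576884]
```

View pics/wrist1.png

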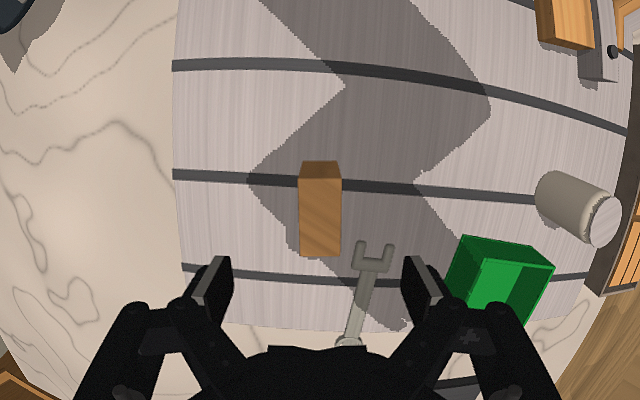

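```bash
python3 - <<'E'
from h import *
d=pickle.load(open("pics/scene0.pkl","rb"));P=cloud(d)
def b(P,im,c,n):
    m=c&(P[...,0]>.3)&(P[...,0]<.9)&(abs(P[...,1])<.5);p=P[m];print(n,np.percentile(p,[2,98],axis=0).round(3).tolist())
hs=cv2.cvtColor(d["image"],cv2.COLOR_BGR2HSV)
b(P,0,(hs[...,0]>50)&(hs[...,0]<75)&(hs[...,1]>150)&(P[...,2]>.045),"bin")
d=pickle.load(open("pics/wrist1.pkl","rb"));P=cloud(d,True)
m=wood(d["image"])&(abs(P[...,0]-.48)<.06)&(abs(P[...,1]+.31)<.06)
p=P[m];t=p[abs(p[:,2]-.1)<.004];r=cv2.minAreaRect((t[:,:2]*1000).astype(np.float32));print(r,len(t))
for u,v in [(357,247),(390,247),(350,340)]: print(P[v,u])
E
```

```text
bin [[0.616, -0.439, 0.045], [0.717, -0.348, 0.093]]
((477.4880065917969, -308.4183349609375), (29.594764709472656, 59.60120391845703), 3.7638280391693115) 3313
[ 0.51547855 -0.35566292  0.04738738]
[ 0.54658798 -0.35398052  0.04761348]
[ 0.52375888 -0.47537597  0.04616516]
```

Call:
play_rows(
  series=[
    [0.03,0.001,0.001,0],
    [0.06,0.002,0.001,0],
    [0.078,0.002,0.001,0],
    [0.078,0.002,0.001,0],
  ],
  claw=100,
)

```text
t: 1.8
tcp_pos: [0.4789, -0.309, 0.0561]
tool_rot: [0.482, 0.521, -0.482, 0.514]
force: [-1.0, 0.0, 0.4]
finger_gap: 0.997
```

Call:
play_rows(
  series=[
    [0,0,0,0],
    [0,0,0,0],
    [0,0,0,0],
    [0,0,0,0],
    [0,0,0,0],
    [0,0,0,0],
    [0,0,0,0],
    [0,0,0,0],
  ],
  claw=0,
  force=30,
)

```text
t: 2.6
tcp_pos: [0.4795, -0.3095, 0.0574]
tool_rot: [0.482, 0.52, -0.482, 0.514]
force: [-1.9, 0.9, 5.8]
finger_gap: 0.345
```

Call:
play_rows(
  series=[
    [-0.02,0,0,0],
    [-0.05,0,-0.005,0],
    [-0.06,0.01,-0.03,0],
    [-0.06,0.022,-0.06,-1],
    [-0.06,0.035,-0.095,-2],
    [-0.06,0.048,-0.13,-3],
    [-0.06,0.062,-0.165,-3],
    [-0.06,0.075,-0.2,-3],
    [-0.06,0.088,-0.235,-3],
    [-0.06,0.1,-0.267,-3],
    [-0.06,0.108,-0.29,-3],
    [-0.05,0.112,-0.3,-3],
    [-0.04,0.112,-0.3,-3],
    [-0.03,0.112,-0.3,-3],
    [-0.03,0.112,-0.3,-3],
  ],
)

```text
t: 4.1
tcp_pos: [0.5685, -0.0036, 0.0862]
tool_rot: [0.468, 0.534, -0.47, 0.525]
force: [0.3, 0.2, -1.3]
finger_gap: 0.342
```

```bash
cat >> h.py <<'E'
def look(tag,names=("wrist",)):
    from station import manip, snapshot
    s=manip.sense();R=Rn.from_quat(s["tool_rot"]).as_matrix()
    print("t",s["t"],"tcp",s["tcp_pos"].round(4),"yaw",np.degrees(np.arctan2(R[1,1],R[0,1])).round(2),"F",s["force"].round(1),"gap",round(s["finger_gap"],3))
    out=[]
    for n in names:
        d=snapshot(n);pickle.dump(d,open(f"pics/{n}{tag}.pkl","wb"));cv2.imwrite(f"pics/{n}{tag}.png",d["image"]);out.append(d)
    return out
E
python3 - <<'E'
from h import *
d,=look(2)
P=cloud(d,True)
m=wood(d["image"])&(abs(P[...,2]-.07)<.006)&(P[...,0]>.62)&(P[...,1]<.12)&(P[...,0]<.76)
k,L,st,c=cv2.connectedComponentsWithStats(m.astype(np.uint8))
i=1+np.argmax(st[1:,4]);t=P[L==i];print(st[i],cv2.minAreaRect((t[:,:2]*1000).astype(np.float32)))
# near-edge fit: min x per row
e=[]
for v in range(st[i,1]+5,st[i,1]+st[i,3]-5,3):
    us=np.where(L[v]==i)[0]
    if len(us): e.append(P[v,us[0]])
e=np.array(e);a=np.polyfit(e[:,1],e[:,0],1);r=e[:,0]-np.polyval(a,e[:,1]);k=abs(r)<.003;a=np.polyfit(e[k,1],e[k,0],1)
print("edge: x at y=0",a[1],"yaw",np.degrees(np.arctan(-a[0])),k.sum(),len(e),"z",np.median(e[:,2]))
E
```

```text
t 4.1 tcp [ 0.5685 -0.0036  0.0862] yaw 6.92 F [ 0.3  0.2 -1.3] gap 0.342
[  437    89   101   244 15015] ((691.3041381835938, 6.1837158203125), (62.007896423339844, 198.94725036621094), 7.169001579284668)
edge: x at y=0 0.665860825171375 yaw 11.589146789655983 22 78 z 0.06555122603977404
```

View pics/wrist2.png

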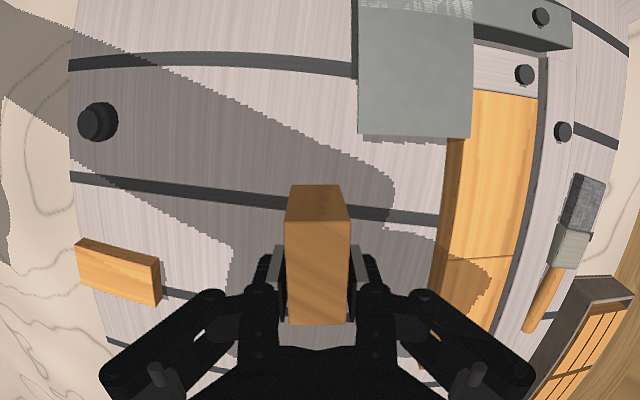

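```bash
python3 - <<'E'
from h import *
for n,tag in [("wrist",0),("wrist",2),("scene",0),("side",0)]:
    d=pickle.load(open(f"pics/{n}{tag}.pkl","rb"));P=cloud(d,n=="wrist")
    m=wood(d["image"])&(P[...,0]>.6)&(P[...,0]<.77)&(abs(P[...,1])<.2)&(abs(P[...,2]-.07)<.006)
    p=P[m];a=np.radians(7);zt=np.median(p[:,2]);p=p[abs(p[:,2]-zt)<.0025]
    xn=p[:,0]*np.cos(a)+p[:,1]*np.sin(a);yn=-p[:,0]*np.sin(a)+p[:,1]*np.cos(a)
    B=np.arange(-.21,.02,.01);lo=[];hi=[];yc=[]
    for b in B:
        k=(yn>=b)&(yn<b+.01)
        if k.sum()>15: lo.append(np.percentile(xn[k],1));hi.append(np.percentile(xn[k],99));yc.append(b+.005)
    lo,hi,yc=map(np.array,(lo,hi,yc));
    pl=np.polyfit(yc,lo,1);ph=np.polyfit(yc,hi,1)
    print(n,tag,"z",zt.round(4),"near x",np.median(lo).round(4),"dyaw",np.degrees(-pl[0]).round(2),"far",np.median(hi).round(4),np.degrees(-ph[0]).round(2),"ymax",np.percentile(yn,99.8).round(4),"ymin",yn.min().round(4))
O=np.array([.6486,.1004]);a=np.radians(7);print("expected near",O[0]*np.cos(a)+O[1]*np.sin(a),"ymax",-O[0]*np.sin(a)+O[1]*np.cos(a))
E
```

```text
wrist 0 z 0.0693 near x 0.6575 dyaw 0.12 far 0.7158 -1.99 ymax 0.0204 ymin -0.2184
wrist 2 z 0.0693 near x 0.6571 dyaw 2.05 far 0.7156 0.21 ymax 0.0207 ymin -0.217
scene 0 z 0.0705 near x 0.6586 dyaw 0.04 far 0.7083 0.12 ymax 0.0171 ymin -0.2193
side 0 z 0.0689 near x 0.6583 dyaw -0.37 far 0.7169 0.19 ymax 0.0165 ymin -0.2217
expected near 0.6560011160324383 ymax 0.020607177492210083
```

Call:
play_rows(
  series=[
    [0.012,0.004,0,0],
    [0.022,0.004,0,0],
    [0.0285,0.004,0,0],
    [0.0285,0.004,0,0],
  ],
)

```text
t: 4.55
tcp_pos: [0.5722, -0.0033, 0.0575]
tool_rot: [0.468, 0.534, -0.47, 0.525]
force: [-0.7, -0.1, -0.2]
finger_gap: 0.343
```

Call:
play_rows(
  series=[
    [0,0,0,0],
    [0,0,0,0],
    [0,0,0,0],
    [0,0,0,0],
    [0,0,0,0],
    [-0.005,0,0,0],
    [-0.012,0,0,0],
    [-0.019,0,0,0],
  ],
  claw=100,
)

```text
t: 5.35
tcp_pos: [0.5725, -0.0034, 0.0773]
tool_rot: [0.468, 0.534, -0.47, 0.525]
force: [-0.4, -0.0, 0.2]
finger_gap: 1.004
```

```bash
python3 - <<'E'
from h import *
look(3)
E
```

```text
t 5.35 tcp [ 0.5725 -0.0034  0.0773] yaw 6.9 F [-0.4 -0.   0.2] gap 1.004
```

View pics/wrist3.png

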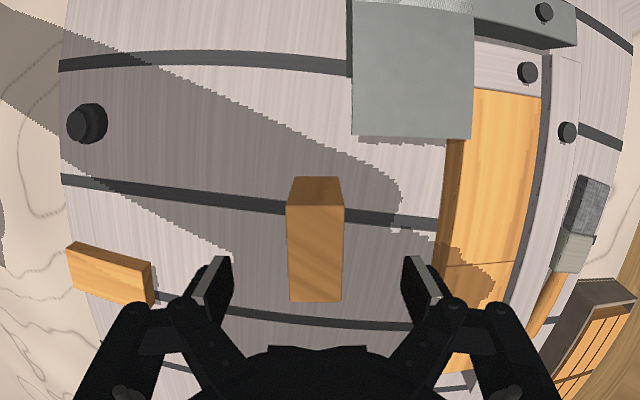

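Call:
play_rows(
  series=[
    [0.003,0.01,0,0],
    [0.003,0.02,0,0],
    [0.003,0.026,0,0],
    [0.003,0.03,0,0],
    [0.003,0.034,0,0],
    [0.003,0.038,0,0],
    [0.003,0.042,0,0],
    [0.003,0.046,0,0],
    [0.003,0.05,0,0],
    [0.003,0.052,0,0],
    [0.003,0.052,0,0],
    [0.003,0.052,0,0],
  ],
)

```text
t: 6.6
tcp_pos: [0.6249, 0.0027, 0.075]
tool_rot: [0.468, 0.533, -0.47, 0.525]
force: [-0.2, -0.3, -0.3]
finger_gap: 1.005
```

```bash
python3 - <<'E'
from h import *
look(4)
E
```

```text
t 6.6 tcp [0.6249 0.0027 0.075 ] yaw 6.9 F [-0.2 -0.3 -0.3] gap 1.005
```

View pics/wrist4.png

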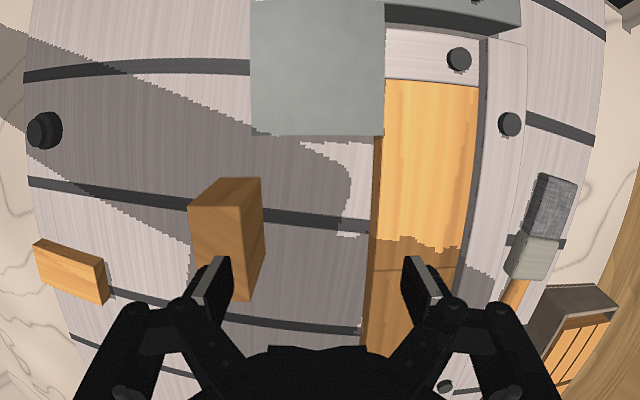

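```bash
python3 - <<'E'
from h import *
for tag in (3,4):
    d=pickle.load(open(f"pics/wrist{tag}.pkl","rb"));P=cloud(d,True)
    m=wood(d["image"])&(P[...,0]>.52)&(P[...,0]<.645)&(abs(P[...,1])<.06)
    p=P[m];t=p[p[:,2]>.094];print(len(p),len(t),np.percentile(p[:,2],99),cv2.minAreaRect((t[:,:2]*1000).astype(np.float32)))
    for u,v in [(208,280),(225,262),(430,265)]: print(P[v,u].round(3))
E
```

```text
6888 5621 0.15552703291535533 ((587.674072265625, -0.08171844482421875), (117.05770874023438, 60.2961311340332), 7.790911674499512)
[0.526 0.003 0.141]
[0.529 0.002 0.123]
[ 0.666 -0.034  0.039]
6651 3889 0.11350311689869394 ((596.9762573242188, -3.2532691955566406), (60.953128814697266, 92.04780578613281), 84.71829986572266)
[0.578 0.008 0.136]
[0.581 0.009 0.121]
[ 0.703 -0.011  0.069]
```

```bash
python3 - <<'E'
from h import *
for tag in (1,2,4):
    d=pickle.load(open(f"pics/wrist{tag}.pkl","rb"));P=cloud(d,True)
    print(tag,d["R"]@np.array([0,0,1]))
    for v in range(255,310,6):
        print(v,[ (u,tuple(P[v,u].round(3))) for u in (212,220,226,230)])
    if tag==2:
        for v in range(240,330,10): print(v,[(u,tuple(P[v,u].round(3))) for u in (282,286,352,358)])
E
```

```text
1 [-0.00762286  0.31523457 -0.94898317]
255 [(212, (np.float64(0.375), np.float64(-0.381), np.float64(0.039))), (220, (np.float64(0.384), np.float64(-0.38), np.float64(0.04))), (226, (np.float64(0.39), np.float64(-0.379), np.float64(0.04))), (230, (np.float64(0.394), np.float64(-0.378), np.float64(0.04)))]
261 [(212, (np.float64(0.427), np.float64(-0.301), np.float64(0.18))), (220, (np.float64(0.431), np.float64(-0.301), np.float64(0.179))), (226, (np.float64(0.433), np.float64(-0.302), np.float64(0.177))), (230, (np.float64(0.433), np.float64(-0.306), np.float64(0.171)))]
267 [(212, (np.float64(0.428), np.float64(-0.302), np.float64(0.184))), (220, (np.float64(0.432), np.float64(-0.301), np.float64(0.184))), (226, (np.float64(0.433), np.float64(-0.304), np.float64(0.178))), (230, (np.float64(0.433), np.float64(-0.308), np.float64(0.172)))]
273 [(212, (np.float64(0.43), np.float64(-0.301), np.float64(0.19))), (220, (np.float64(0.433), np.float64(-0.302), np.float64(0.187))), (226, (np.float64(0.433), np.float64(-0.307), np.float64(0.179))), (230, (np.float64(0.433), np.float64(-0.311
[... 8844 characters left out ...]
002), np.float64(0.134))), (226, (np.float64(0.583), np.float64(-0.006), np.float64(0.128))), (230, (np.float64(0.584), np.float64(-0.011), np.float64(0.122)))]
303 [(212, (np.float64(0.582), np.float64(0.003), np.float64(0.145))), (220, (np.float64(0.583), np.float64(-0.003), np.float64(0.137))), (226, (np.float64(0.583), np.float64(-0.01), np.float64(0.128))), (230, (np.float64(0.561), np.float64(-0.083), np.float64(0.04)))]
309 [(212, (np.float64(0.582), np.float64(0.001), np.float64(0.146))), (220, (np.float64(0.583), np.float64(-0.006), np.float64(0.137))), (226, (np.float64(0.584), np.float64(-0.012), np.float64(0.13))), (230, (np.float64(0.561), np.float64(-0.09), np.float64(0.039)))]
```

Call:
play_rows(
  series=[
    [0,-0.02,0,0],
    [0,-0.045,0,0],
    [0.005,-0.052,0,0],
    [0.022,-0.052,0,0],
    [0.025,-0.045,0,0],
    [0.025,-0.035,0,0],
    [0.025,-0.028,0,0],
    [0.025,-0.024,0,0],
    [0.025,-0.02,0,0],
    [0.025,-0.016,0,0],
    [0.025,-0.012,0,0],
    [0.024,-0.008,0,0],
    [0.023,-0.004,0,0],
    [0.021,-0.001,0,0],
    [0.019,0.001,0,0],
    [0.019,0.001,0,0],
    [0.019,0.001,0,0],
  ],
)

```text
t: 8.35
tcp_pos: [0.6255, 0.0029, 0.0561]
tool_rot: [0.468, 0.533, -0.47, 0.525]
force: [0.0, -0.0, 0.6]
finger_gap: 0.997
```

```bash
python3 - <<'E'
from h import *
look(5)
E
```

```text
t 8.35 tcp [0.6255 0.0029 0.0561] yaw 6.9 F [ 0.  -0.   0.6] gap 0.997
```

View pics/wrist5.png

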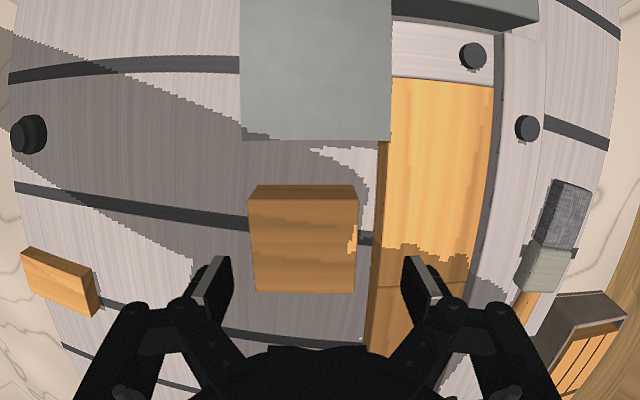

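Call:
play_rows(
  series=[
    [-0.02,-0.02,0,0],
    [-0.03,-0.05,0,0],
    [-0.03,-0.085,0,0],
    [-0.03,-0.085,0,0],
    [-0.03,-0.085,0,0],
    [-0.03,-0.085,0,0],
  ],
  claw=0,
)

```text
t: 9.0
tcp_pos: [0.5428, -0.0077, 0.087]
tool_rot: [0.469, 0.532, -0.469, 0.526]
force: [-0.5, 0.6, 0.5]
finger_gap: 0.006
```

```bash
cat >> h.py <<'E'
A=np.radians(7.1);NX=np.array([np.cos(A),np.sin(A)]);NY=np.array([-np.sin(A),np.cos(A)])
ON=.6572*np.array([np.cos(np.radians(7)),np.sin(np.radians(7))])+.0203*np.array([-np.sin(np.radians(7)),np.cos(np.radians(7))])
def nest(p): p=np.asarray(p)[...,:2]-ON; return np.stack([p@NX,p@NY],-1)*1000
def blk(d,zt,lo,hi,fish=True):
    P=cloud(d,fish);N=nest(P)
    m=wood(d["image"])&(abs(P[...,2]-zt)<.003)&(N[...,0]>lo[0])&(N[...,0]<hi[0])&(N[...,1]>lo[1])&(N[...,1]<hi[1])
    k,L,st,c=cv2.connectedComponentsWithStats(m.astype(np.uint8));i=1+np.argmax(st[1:,4])
    r=cv2.minAreaRect(N[L==i].astype(np.float32));print("blk nest",np.round(r[0],1),np.round(r[1],1),round(r[2],2),"n",st[i,4]);return r
E
python3 - <<'E'
from h import *
d=pickle.load(open("pics/wrist5.pkl","rb"));blk(d,.0695,(-120,-160),(-5,-30))
d,=look(6);print("tcp nest",nest([float(x) for x in __import__("station").manip.sense()["tcp_pos"]]))
blk(d,.0695,(-120,-160),(-5,-30))
E
```

```text
blk nest [-44.2 -92.3] [59.8 60.3] 0.1 n 9948
t 9.0 tcp [ 0.5428 -0.0077  0.087 ] yaw 6.89 F [-0.5  0.6  0.5] gap 0.006
tcp nest [-119.47593081  -93.8887155 ]
blk nest [-44.4 -92.4] [60.7 61. ] 89.56 n 6558
```

View pics/wrist6.png

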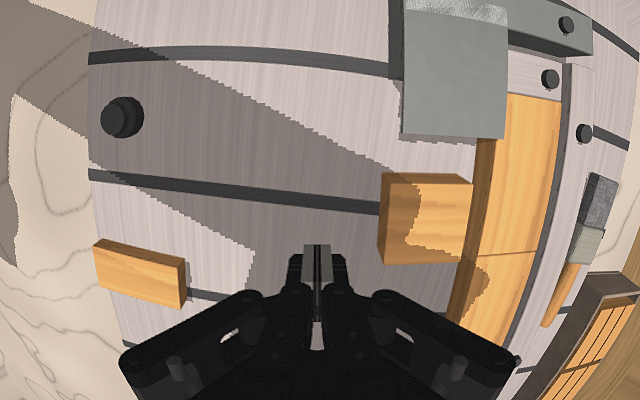

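```bash
python3 - <<'E'
from h import *
d=pickle.load(open("pics/wrist6.pkl","rb"));P=cloud(d,True);N=nest(P)
for v in (244,247,250,256,265,280):
    print(v,[(u,tuple(N[v,u].round(0)),(P[v,u,2]*1000).round(0)) for u in (290,298,306,316,326,334,344)])
E
```

```text
244 [(290, (np.float64(-141.0), np.float64(-121.0)), np.float64(39.0)), (298, (np.float64(-135.0), np.float64(-121.0)), np.float64(38.0)), (306, (np.float64(-125.0), np.float64(-81.0)), np.float64(115.0)), (316, (np.float64(-120.0), np.float64(-82.0)), np.float64(114.0)), (326, (np.float64(-115.0), np.float64(-82.0)), np.float64(115.0)), (334, (np.float64(-107.0), np.float64(-121.0)), np.float64(39.0)), (344, (np.float64(-99.0), np.float64(-120.0)), np.float64(40.0))]
247 [(290, (np.float64(-141.0), np.float64(-123.0)), np.float64(39.0)), (298, (np.float64(-135.0), np.float64(-123.0)), np.float64(39.0)), (306, (np.float64(-125.0), np.float64(-82.0)), np.float64(117.0)), (316, (np.float64(-120.0), np.float64(-82.0)), np.float64(117.0)), (326, (np.float64(-115.0), np.float64(-83.0)), np.float64(116.0)), (334, (np.float64(-107.0), np.float64(-123.0)), np.float64(40.0)), (344, (np.float64(-99.0), np.float64(-123.0)), np.float64(39.0))]
250 [(290, (np.float64(-141.0), np.float64(-125.0)), np.float64(40.0)), (298, (np.float64(-135.0), np.float64(-125.0)), np.float64(40.0)), (306, (np.float
[... 1039 characters left out ...]
.0)), np.float64(134.0)), (326, (np.float64(-116.0), np.float64(-82.0)), np.float64(134.0)), (334, (np.float64(-112.0), np.float64(-86.0)), np.float64(128.0)), (344, (np.float64(-107.0), np.float64(-86.0)), np.float64(129.0))]
280 [(290, (np.float64(-131.0), np.float64(-87.0)), np.float64(140.0)), (298, (np.float64(-128.0), np.float64(-87.0)), np.float64(140.0)), (306, (np.float64(-124.0), np.float64(-82.0)), np.float64(146.0)), (316, (np.float64(-120.0), np.float64(-82.0)), np.float64(147.0)), (326, (np.float64(-116.0), np.float64(-83.0)), np.float64(146.0)), (334, (np.float64(-112.0), np.float64(-87.0)), np.float64(140.0)), (344, (np.float64(-108.0), np.float64(-86.0)), np.float64(141.0))]
```

Call:
play_rows(
  series=[
    [0.03,0,-0.001,0],
    [0.045,0.005,-0.001,0],
    [0.052,0.01,-0.001,0],
    [0.056,0.015,-0.001,0],
    [0.059,0.02,-0.001,0],
    [0.059,0.02,-0.001,0],
  ],
)

```text
t: 9.65
tcp_pos: [0.5637, -0.0041, 0.0279]
tool_rot: [0.469, 0.532, -0.469, 0.527]
force: [-0.4, -0.0, 0.0]
finger_gap: 0.003
```

Call:
play_rows(
  series=[
    [0,0.006,0,0],
    [0,0.011,0,0],
    [0,0.015,0,0],
    [0,0.018,0,0],
    [0,0.021,0,0],
    [0,0.023,0,0],
    [0,0.024,0,0],
    [0,0.024,0,0],
  ],
)

```text
t: 10.45
tcp_pos: [0.5877, -0.0012, 0.0277]
tool_rot: [0.469, 0.532, -0.469, 0.527]
force: [-0.3, 0.5, -0.3]
finger_gap: 0.0
```

Call:
play_rows(
  series=[
    [0,0.001,0,0],
    [0,0.002,0,0],
    [0,0.003,0,0],
    [0,0.003,0,0],
  ],
)

```text
t: 10.85
tcp_pos: [0.5879, -0.001, 0.0276]
tool_rot: [0.467, 0.533, -0.47, 0.525]
force: [-7.1, -3.1, 4.4]
finger_gap: 0.003
```

Call:
play_rows(
  series=[
    [0,-0.003,0,0],
    [0,-0.01,0,0],
    [0,-0.02,0,0],
    [-0.03,-0.02,0.01,0],
    [-0.05,-0.02,0.02,0],
    [-0.05,-0.02,0.02,0],
  ],
)

```text
t: 11.45
tcp_pos: [0.5733, -0.025, 0.0803]
tool_rot: [0.469, 0.531, -0.469, 0.527]
force: [0.6, 0.4, 0.2]
finger_gap: 0.003
```

```bash
python3 - <<'E'
from h import *
d,=look(7);print("tcp nest",nest([float(x) for x in __import__("station").manip.sense()["tcp_pos"]]))
blk(d,.0695,(-120,-160),(5,-30))
cv2.imwrite("pics/c7.png",cv2.resize(d["image"][130:300,340:600],None,fx=3,fy=3,interpolation=cv2.INTER_CUBIC))
E
```

```text
t 11.45 tcp [ 0.5733 -0.025   0.0803] yaw 6.88 F [0.6 0.4 0.2] gap 0.003
tcp nest [ -92.68706415 -113.82400434]
blk nest [-27.9 -95. ] [129.6  65.9] 89.99 n 9622
```

View pics/c7.png

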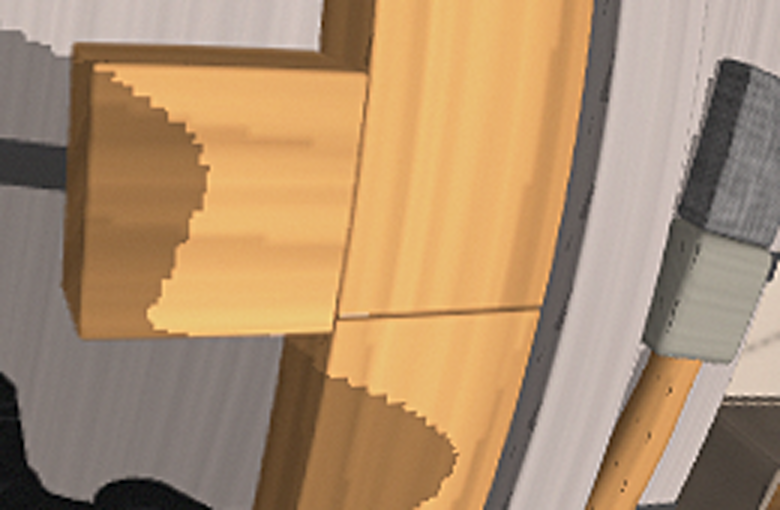

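Call:
play_rows(
  series=[
    [0,0.01,0.03,0],
    [0,0.035,0.042,0],
    [0,0.0615,0.042,-0.2],
    [0.025,0.0615,0.042,-0.2],
    [0.045,0.0615,0.042,-0.2],
    [0.052,0.0615,0.042,-0.2],
    [0.052,0.0615,0.042,-0.2],
  ],
)

```text
t: 12.2
tcp_pos: [0.6355, -0.0574, 0.024]
tool_rot: [0.467, 0.535, -0.47, 0.525]
force: [-1.1, 0.0, 0.4]
finger_gap: -0.002
```

```bash
python3 - <<'E'
from h import *
look(8);print("tcp nest",nest([float(x) for x in __import__("station").manip.sense()["tcp_pos"]]))
E
```

```text
t 12.2 tcp [ 0.6355 -0.0574  0.024 ] yaw 7.1 F [-1.1  0.   0.4] gap -0.002
tcp nest [ -32.56634609 -155.16952212]
```

View pics/wrist8.png

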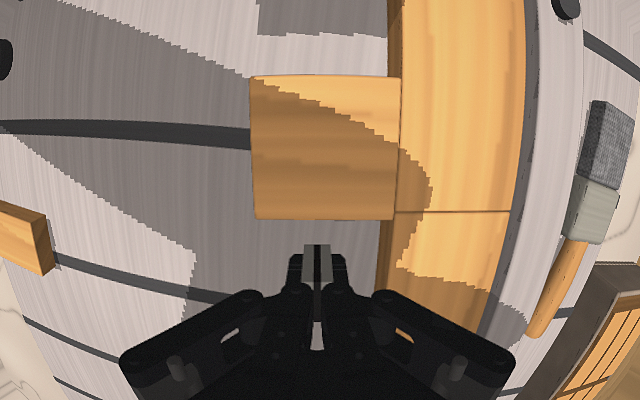

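Call:
play_rows(
  series=[
    [-0.003,0.001,-0.008,0],
    [-0.003,0.001,-0.014,0],
    [-0.003,0.001,-0.019,0],
    [-0.003,0.001,-0.023,0],
    [-0.003,0.001,-0.027,0],
    [-0.003,0.0015,-0.032,0],
    [-0.003,0.0015,-0.037,0],
    [-0.003,0.0015,-0.042,0],
    [-0.003,0.0015,-0.047,0],
    [-0.003,0.0015,-0.052,0],
    [-0.003,0.0015,-0.056,0],
    [-0.003,0.0015,-0.06,0],
    [-0.003,0.0015,-0.063,0],
    [-0.003,0.0015,-0.063,0],
  ],
)

```text
t: 13.65
tcp_pos: [0.6301, 0.0056, 0.0285]
tool_rot: [0.467, 0.534, -0.469, 0.526]
force: [0.6, 0.4, 0.7]
finger_gap: -0.002
```

```bash
python3 - <<'E'
from h import *
look(9);print("tcp nest",nest([float(x) for x in __import__("station").manip.sense()["tcp_pos"]]))
E
```

```text
t 13.65 tcp [0.6301 0.0056 0.0285] yaw 7.11 F [0.6 0.4 0.7] gap -0.002
tcp nest [-31.24578922 -91.73068433]
```

View pics/wrist9.png

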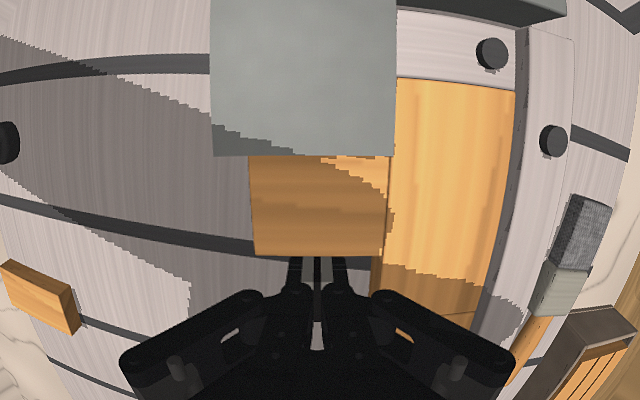

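Call:
play_rows(
  series=[
    [0,0,-0.002,0],
    [0,0,-0.004,0],
    [0,0,-0.006,0],
    [0,0,-0.007,0],
  ],
)

```text
t: 14.1
tcp_pos: [0.6292, 0.0125, 0.0285]
tool_rot: [0.467, 0.534, -0.469, 0.526]
force: [-0.1, -0.6, 0.1]
finger_gap: -0.0
```

Call:
play_rows(
  series=[
    [0,0,-0.002,0],
    [0,0,-0.004,0],
    [0,0,-0.006,0],
    [0,0,-0.006,0],
  ],
)

```text
t: 14.5
tcp_pos: [0.6283, 0.0189, 0.0285]
tool_rot: [0.467, 0.534, -0.469, 0.526]
force: [-0.5, 0.0, 0.1]
finger_gap: -0.003
```

Call:
play_rows(
  series=[
    [0,0,-0.002,0],
    [0,0,-0.004,0],
    [0,0,-0.006,0],
    [0,0,-0.006,0],
  ],
)

```text
t: 14.9
tcp_pos: [0.6277, 0.024, 0.0286]
tool_rot: [0.466, 0.534, -0.469, 0.527]
force: [0.2, -3.6, -1.2]
finger_gap: 0.0
```

Call:
play_rows(
  series=[
    [0,0,-0.0015,0],
    [0,0,-0.003,0],
    [0,0,-0.004,0],
    [0,0,-0.004,0],
  ],
)

```text
t: 15.3
tcp_pos: [0.6278, 0.024, 0.0288]
tool_rot: [0.464, 0.533, -0.47, 0.529]
force: [0.1, -12.1, 0.1]
finger_gap: -0.002
```

Call:
play_rows(
  series=[
    [0,0,-0.003,0],
    [0,0,-0.003,0],
    [0,0,-0.003,0],
    [0,0,-0.003,0],
  ],
)

```text
t: 15.7
tcp_pos: [0.6278, 0.0238, 0.0289]
tool_rot: [0.463, 0.532, -0.471, 0.53]
force: [-0.1, -10.6, -0.1]
finger_gap: 0.001
```

Call:
play_rows(
  series=[
    [0,0,0.003,0],
    [0,0,0.012,0],
    [-0.01,0,0.03,0],
    [-0.04,0,0.04,0],
    [-0.06,-0.01,0.04,0],
    [-0.06,-0.04,0.02,0],
    [-0.06,-0.06,0.02,0],
    [-0.06,-0.06,0.02,0],
  ],
)

```text
t: 16.5
tcp_pos: [0.5684, -0.0034, 0.0904]
tool_rot: [0.463, 0.533, -0.472, 0.529]
force: [-0.0, 0.6, 0.2]
finger_gap: -0.005
```

```bash
python3 - <<'E'
from h import *
d,=look(10);print("tcp nest",nest([float(x) for x in __import__("station").manip.sense()["tcp_pos"]]))
cv2.imwrite("pics/c10.png",cv2.resize(d["image"][100:300,340:580],None,fx=3,fy=3,interpolation=cv2.INTER_CUBIC))
E
```

```text
t 16.5 tcp [ 0.5684 -0.0034  0.0904] yaw 7.3 F [-0.   0.6  0.2] gap -0.005
tcp nest [-90.98213182 -93.57388277]
```

View pics/c10.png

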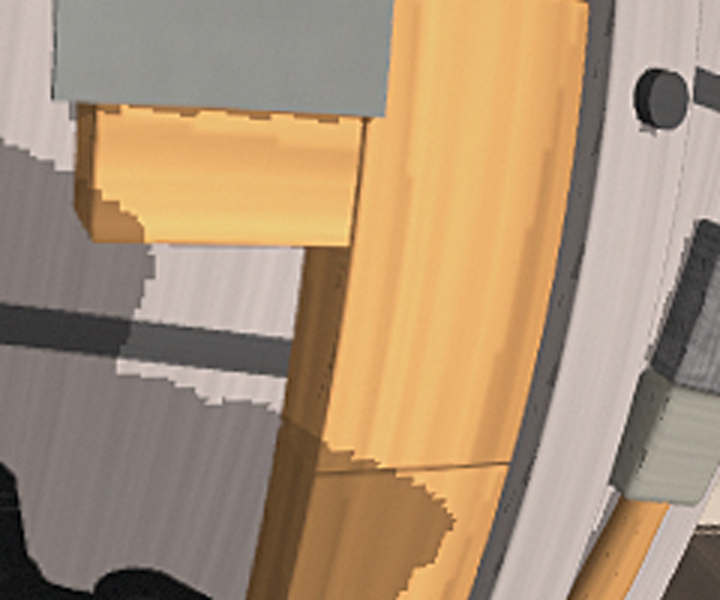

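```bash
python3 - <<'E'
from h import *
d=pickle.load(open("pics/wrist10.pkl","rb"));P=cloud(d,True);N=nest(P)
m=wood(d["image"])&(abs(P[...,2]-.0695)<.0025)&(N[...,0]>-80)&(N[...,0]<80)
for y in range(-64,-28,4):
    k=m&(abs(N[...,1]-y)<1.5);x=N[k][:,0]
    if len(x)>5: print(y,len(x),"min",np.percentile(x,[0.5,2,98]).round(1))
    v=N[k]
k=m&(N[...,0]<-5)&(N[...,0]>-55);print("y end",np.percentile(N[k][:,1],[.3,1]))
E
```

```text
-64 272 min [-0.4  0.3 57. ]
-60 596 min [-60.7 -59.3  55.3]
-56 695 min [-60.6 -59.3  55.6]
-52 698 min [-60.7 -59.4  54.6]
-48 701 min [-61.2 -59.8  55.5]
-44 716 min [-60.8 -59.4  55.7]
-40 714 min [-61.2 -59.9  55.3]
-36 721 min [-61.2 -59.7  54.7]
-32 555 min [-60.5 -59.   56.3]
y end [-60.83825156 -60.63574909]
```

Call:
play_rows(
  series=[
    [0,0,-0.03,0.2],
    [0.02,0,-0.047,0.2],
    [0.05,0,-0.047,0.2],
    [0.062,0,-0.047,0.2],
    [0.062,0.008,-0.047,0.2],
    [0.062,0.014,-0.047,0.2],
    [0.062,0.017,-0.047,0.2],
    [0.062,0.019,-0.047,0.2],
    [0.062,0.02,-0.047,0.2],
    [0.062,0.02,-0.047,0.2],
  ],
)

```text
t: 17.55
tcp_pos: [0.5824, 0.0439, 0.0289]
tool_rot: [0.463, 0.532, -0.473, 0.528]
force: [-5.9, -4.0, 4.1]
finger_gap: -0.0
```

Call:
play_rows(
  series=[
    [0,0.0015,0,0],
    [0,0.003,0,0],
    [0,0.003,0,0],
  ],
)

```text
t: 17.85
tcp_pos: [0.5821, 0.0438, 0.029]
tool_rot: [0.461, 0.533, -0.475, 0.527]
force: [-7.8, -2.4, 2.3]
finger_gap: -0.002
```

Call:
play_rows(
  series=[
    [0,-0.004,0,0],
    [0,-0.013,0,0],
    [-0.03,-0.013,0.01,0],
    [-0.05,-0.005,0.035,0],
    [-0.05,0.02,0.048,0],
    [-0.05,0.04,0.048,0],
    [-0.03,0.04,0.048,0],
    [-0.01,0.04,0.048,0],
    [-0.001,0.04,0.048,0],
    [-0.001,0.04,0.048,0],
  ],
)

```text
t: 18.85
tcp_pos: [0.6269, 0.0014, 0.0284]
tool_rot: [0.461, 0.534, -0.475, 0.526]
force: [0.3, -0.3, 0.3]
finger_gap: -0.003
```

```bash
python3 - <<'E'
from h import *
look(11);print("tcp nest",nest([float(x) for x in __import__("station").manip.sense()["tcp_pos"]]))
E
```

```text
t 18.85 tcp [0.6269 0.0014 0.0284] yaw 7.13 F [ 0.3 -0.3  0.3] gap -0.003
tcp nest [-34.20065298 -95.51026635]
```

View pics/wrist11.png

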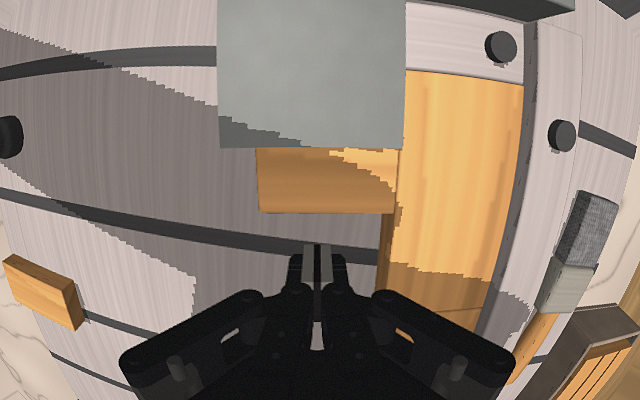

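Call:
play_rows(
  series=[
    [0,0.003,-0.008,0],
    [0,0.003,-0.015,0],
    [0,0.003,-0.019,0],
    [0,0.003,-0.021,0],
    [0,0.003,-0.023,0],
    [0,0.003,-0.0245,0],
    [0,0.003,-0.0255,0],
    [0,0.003,-0.0255,0],
    [0,0.003,-0.0255,0],
  ],
)

```text
t: 19.8
tcp_pos: [0.6281, 0.0236, 0.0297]
tool_rot: [0.46, 0.532, -0.475, 0.528]
force: [-1.3, -9.2, 1.2]
finger_gap: 0.008
```

Call:
play_rows(
  series=[
    [0,0,-0.003,0],
    [0,0,-0.003,0],
    [0,0,-0.003,0],
  ],
)

```text
t: 20.1
tcp_pos: [0.6282, 0.0235, 0.03]
tool_rot: [0.459, 0.531, -0.476, 0.53]
force: [-1.0, -8.3, 0.6]
finger_gap: -0.003
```

Call:
play_rows(
  series=[
    [0,0,0.004,0],
    [0,-0.001,0.02,0],
    [-0.03,-0.001,0.03,0],
    [-0.08,-0.001,0.03,0],
    [-0.12,-0.01,0.03,0],
    [-0.14,-0.02,0.03,0],
    [-0.14,-0.02,0.03,0],
  ],
  claw=100,
)

```text
t: 20.8
tcp_pos: [0.6162, -0.0074, 0.1747]
tool_rot: [0.46, 0.529, -0.475, 0.532]
force: [1.1, -0.3, -0.3]
finger_gap: 0.997
```

```bash
python3 - <<'E'
from h import *
d,=look(12)
print("tcp nest",nest([float(x) for x in __import__("station").manip.sense()["tcp_pos"]]))
cv2.imwrite("pics/c12.png",cv2.resize(d["image"][60:260,250:490],None,fx=3,fy=3,interpolation=cv2.INTER_CUBIC))
E
```

```text
t 20.8 tcp [ 0.6162 -0.0074  0.1747] yaw 7.21 F [ 1.1 -0.3 -0.3] gap 0.997
tcp nest [ -47.42701821 -102.28254177]
```

View pics/c12.png

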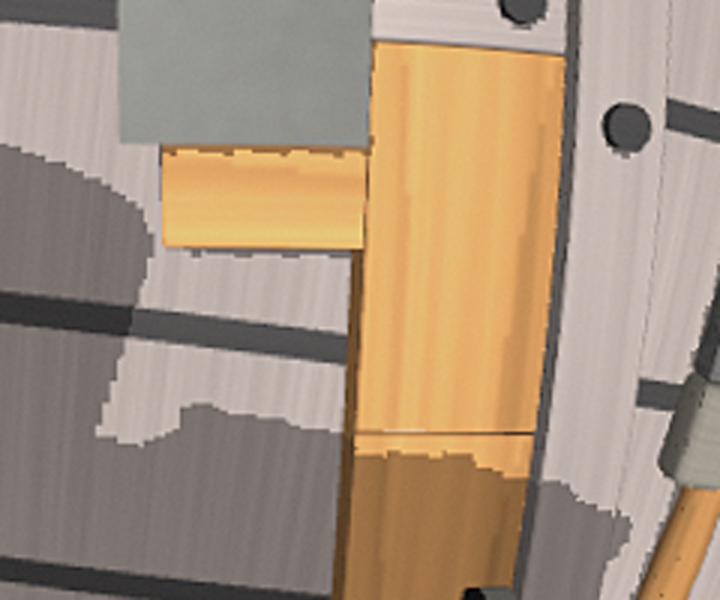

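Call:
play_rows(
  series=[
    [0,-0.008,-0.025,2],
    [0,-0.02,-0.06,4],
    [0,-0.033,-0.095,6],
    [0,-0.046,-0.13,8],
    [0,-0.058,-0.165,10],
    [0,-0.07,-0.2,13],
    [0,-0.083,-0.235,16],
    [0,-0.095,-0.27,18],
    [0.01,-0.107,-0.3,20],
    [0.03,-0.115,-0.32,20],
    [0.045,-0.1175,-0.33,20],
    [0.045,-0.1175,-0.33,20],
  ],
)

```text
t: 22.05
tcp_pos: [0.4535, 0.3048, 0.1208]
tool_rot: [-0.541, -0.441, 0.563, -0.442]
force: [-0.5, 0.5, 0.6]
finger_gap: 1.0
```

```bash
python3 - <<'E'
from h import *
d,=look(13)
P=cloud(d,True);m=wood(d["image"])&(abs(P[...,2]-.0995)<.003)&(P[...,1]>.2)
k,L,st,c=cv2.connectedComponentsWithStats(m.astype(np.uint8));i=1+np.argmax(st[1:,4]);p=P[L==i]
print(cv2.minAreaRect((p[:,:2]*1000).astype(np.float32)),len(p))
E
```

```text
t 22.05 tcp [0.4535 0.3048 0.1208] yaw -12.66 F [-0.5  0.5  0.6] gap 1.0
((457.2990417480469, 308.825927734375), (119.99173736572266, 29.995441436767578), 77.41178894042969) 7430
```

View pics/wrist13.png

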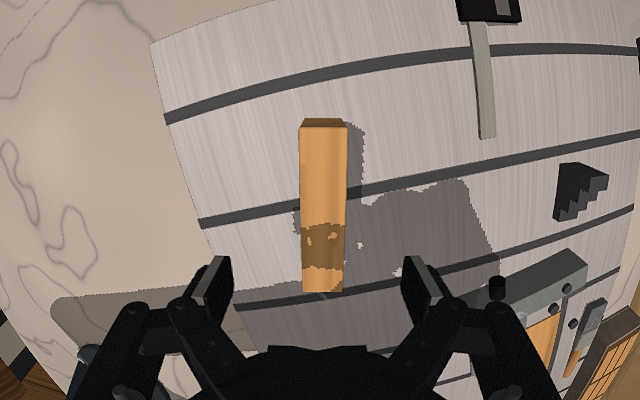

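Call:
play_rows(
  series=[
    [0.02,0.003,-0.005,0],
    [0.05,0.003,-0.005,0],
    [0.075,0.003,-0.005,0],
    [0.079,0.003,-0.005,0],
  ],
)

```text
t: 22.5
tcp_pos: [0.4565, 0.3054, 0.0406]
tool_rot: [-0.541, -0.441, 0.564, -0.442]
force: [-0.5, 0.7, 0.3]
finger_gap: 1.0
```

Call:
play_rows(
  series=[
    [0,0,0,0],
    [0,0,0,0],
    [0,0,0,0],
    [0,0,0,0],
    [0,0,0,0],
    [0,0,0,0],
    [0,0,0,0],
    [0,0,0,0],
  ],
  claw=0,
  force=40,
)

```text
t: 23.3
tcp_pos: [0.4575, 0.3057, 0.0419]
tool_rot: [-0.542, -0.44, 0.563, -0.442]
force: [-0.9, -1.4, 6.2]
finger_gap: 0.344
```

```bash
python3 - <<'E'
from h import *
look(14);from station import manip
print(Rn.from_quat(manip.sense()["tool_rot"]).as_matrix().round(4))
E
```

```text
t 23.3 tcp [0.4575 0.3057 0.0419] yaw -12.78 F [-0.9 -1.4  6.2] gap 0.344
[[-0.0219  0.9751 -0.2208]
 [-0.0208 -0.2212 -0.975 ]
 [-0.9995 -0.0167  0.0251]]
```

```bash
cat >> h.py <<'E'
def tonest(nx,ny,dz=0,yaw=7.1):
    from station import manip
    s=manip.sense();R=Rn.from_quat(s["tool_rot"]).as_matrix()
    w=ON+NX*nx/1000+NY*ny/1000
    d=np.array([*(w-s["tcp_pos"][:2]),dz])
    y0=np.degrees(np.arctan2(R[1,1],R[0,1]))
    print("world d",d.round(4),"tool shift",(R.T@d).round(4),"spin",round(y0-yaw,1),"now nest",nest(s["tcp_pos"]).round(1)); return R
E
python3 - <<'E'
from h import *
tonest(-88,-140,.08);R=tonest(-88,-140,.0);print(R.T@[0,0,.08])
E
```

```text
world d [ 0.1224 -0.3552  0.08  ] tool shift [-0.0752  0.1966  0.3214] spin -19.9 now nest [-165.5  227.6]
world d [ 0.1224 -0.3552  0.    ] tool shift [0.0047 0.1979 0.3193] spin -19.9 now nest [-165.5  227.6]
[-0.07996351 -0.00133954  0.00201065]
```

Call:
play_rows(
  series=[
    [-0.03,0,0,0],
    [-0.06,0,0.002,0],
    [-0.08,0.01,0.02,-1],
    [-0.08,0.028,0.05,-3],
    [-0.08,0.048,0.082,-6],
    [-0.08,0.068,0.114,-8],
    [-0.079,0.088,0.146,-11],
    [-0.078,0.109,0.18,-14],
    [-0.078,0.13,0.214,-16],
    [-0.077,0.15,0.247,-18],
    [-0.077,0.169,0.278,-20],
    [-0.076,0.185,0.302,-20],
    [-0.06,0.194,0.317,-20],
    [-0.04,0.197,0.321,-20],
    [-0.025,0.197,0.32,-20],
    [-0.025,0.197,0.32,-20],
  ],
)

```text
t: 24.95
tcp_pos: [0.5763, -0.0483, 0.0682]
tool_rot: [0.456, 0.534, -0.479, 0.527]
force: [-0.0, -0.1, -2.3]
finger_gap: 0.343
```

```bash
python3 - <<'E'
from h import *
d,=look(15);tonest(-88,-140,0)
blk(d,.129,(-130,-230),(-30,-50)); 
P=cloud(d,True);m=wood(d["image"])&(P[...,2]>.1)&(P[...,2]<.15);print(np.percentile(P[m][:,2],[50,99]))
E
```

```text
t 24.95 tcp [ 0.5763 -0.0483  0.0682] yaw 7.21 F [-0.  -0.1 -2.3] gap 0.343
world d [ 0.0024 -0.0011  0.    ] tool shift [-0.      0.0022  0.0014] spin 0.1 now nest [ -90.2 -138.6]
blk nest [ -90.3 -121.2] [29.2 91.4] 0.14 n 6894
[0.12602234 0.127679  ]
```

View pics/wrist15.png

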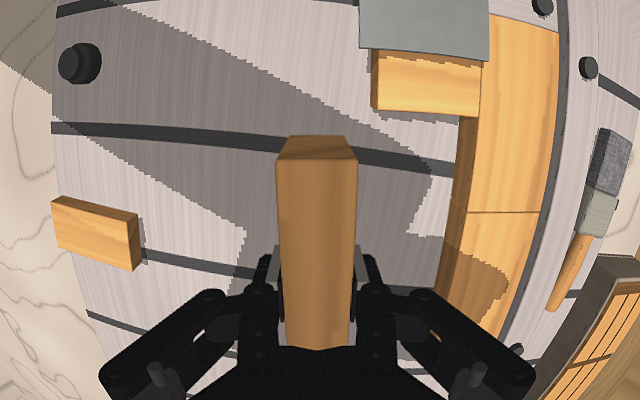

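Call:
play_rows(
  series=[
    [0.012,0.002,0,0],
    [0.02,0.002,0,0],
    [0.0255,0.002,0,0],
    [0.0265,0.002,0,0],
  ],
)

```text
t: 25.4
tcp_pos: [0.5783, -0.0482, 0.0426]
tool_rot: [0.456, 0.534, -0.479, 0.528]
force: [-2.4, 0.6, 0.2]
finger_gap: 0.35
```

Call:
play_rows(
  series=[
    [0,0,0,0],
    [0,0,0,0],
    [0,0,0,0],
    [0,0,0,0],
    [-0.004,0,0,0],
    [-0.008,0,0,0],
    [-0.008,0,0,0],
  ],
  claw=100,
)

```text
t: 26.1
tcp_pos: [0.5792, -0.0482, 0.0514]
tool_rot: [0.456, 0.533, -0.478, 0.528]
force: [0.1, -1.0, -0.5]
finger_gap: 1.0
```

```bash
python3 - <<'E'
from h import *
d,=look(16);R=tonest(-88,-140,0);print(R.round(4)[:,0])
blk(d,.0995,(-130,-230),(-30,-50)); 
E
```

```text
t 26.1 tcp [ 0.5792 -0.0482  0.0514] yaw 7.25 F [ 0.1 -1.  -0.5] gap 1.0
world d [ 0.0008 -0.0014  0.    ] tool shift [0.     0.0006 0.0014] spin 0.2 now nest [ -88.6 -138.6]
[-0.0265 -0.0191 -0.9995]
blk nest [ -90.  -128.1] [ 30.1 106. ] 0.33 n 13205
```

View pics/wrist16.png

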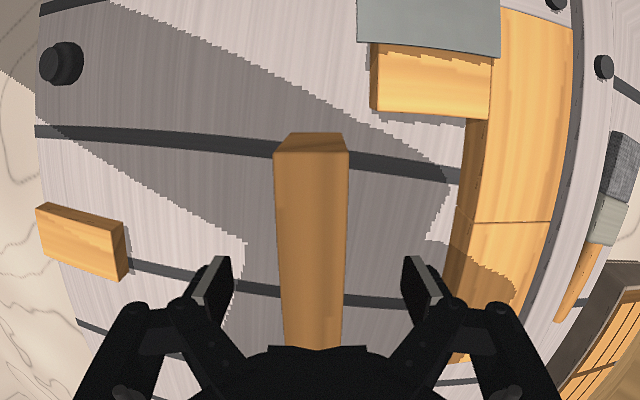

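Call:
play_rows(
  series=[
    [0,0.01,0,0],
    [0,0.02,0,0],
    [0,0.025,0,0],
    [0,0.029,0,0],
    [0,0.033,0,0],
    [0,0.037,0,0],
    [0,0.041,0,0],
    [-0.001,0.044,0,0],
    [-0.002,0.047,0,0],
    [-0.004,0.05,0,0],
    [-0.006,0.052,0,0],
    [-0.006,0.052,0,0],
    [-0.006,0.052,0,0],
  ],
)

```text
t: 27.45
tcp_pos: [0.6307, -0.0415, 0.0557]
tool_rot: [0.456, 0.533, -0.479, 0.528]
force: [0.5, 0.4, -0.8]
finger_gap: 0.999
```

Call:
play_rows(
  series=[
    [-0.03,-0.02,0,0],
    [-0.05,-0.05,0,0],
    [-0.05,-0.088,0,0],
    [-0.05,-0.088,0,0],
    [-0.05,-0.088,0,0],
    [-0.05,-0.088,0,0],
  ],
  claw=0,
)

```text
t: 28.05
tcp_pos: [0.5462, -0.052, 0.1084]
tool_rot: [0.456, 0.532, -0.478, 0.529]
force: [1.2, -0.4, 0.1]
finger_gap: 0.003
```

```bash
python3 - <<'E'
from h import *
d,=look(17);R=tonest(-98,-140,0)
blk(d,.0695,(-130,-230),(-5,-62))
E
```

```text
t 28.05 tcp [ 0.5462 -0.052   0.1084] yaw 7.25 F [ 1.2 -0.4  0.1] gap 0.003
world d [0.0236 0.0011 0.    ] tool shift [-0.0006  0.0236  0.0019] spin 0.2 now nest [-121.6 -138.2]
blk nest [ -43.1 -135. ] [ 60.5 120.1] 0.28 n 11264
```

View pics/wrist17.png

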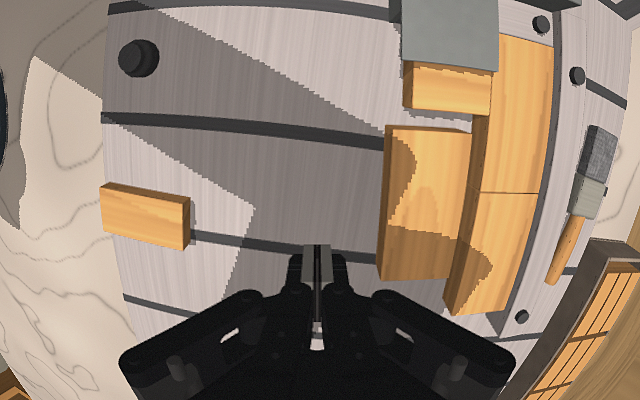

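Call:
play_rows(
  series=[
    [0.03,0.005,0,0],
    [0.06,0.012,-0.002,0.2],
    [0.075,0.018,-0.002,0.2],
    [0.08,0.024,-0.002,0.2],
    [0.08,0.03,-0.002,0.2],
    [0.08,0.034,-0.002,0.2],
    [0.08,0.038,-0.002,0.2],
    [0.08,0.041,-0.002,0.2],
    [0.08,0.044,-0.002,0.2],
    [0.08,0.046,-0.002,0.2],
    [0.08,0.047,-0.002,0.2],
    [0.08,0.047,-0.002,0.2],
  ],
)

```text
t: 29.3
tcp_pos: [0.5908, -0.0456, 0.0271]
tool_rot: [0.457, 0.532, -0.479, 0.528]
force: [-0.6, 0.1, 1.3]
finger_gap: 0.002
```

Call:
play_rows(
  series=[
    [0,0.0015,0,0],
    [0,0.003,0,0],
    [0,0.0045,0,0],
    [0,0.0045,0,0],
  ],
)

```text
t: 29.7
tcp_pos: [0.5926, -0.0452, 0.027]
tool_rot: [0.456, 0.533, -0.48, 0.526]
force: [-7.3, -1.7, 6.0]
finger_gap: -0.0
```

Call:
play_rows(
  series=[
    [0,-0.004,0,0],
    [0,-0.013,0,0],
    [-0.03,-0.013,0.01,0],
    [-0.055,-0.013,0.04,0],
    [-0.055,-0.005,0.07,0],
    [-0.055,0.02,0.08,0],
    [-0.055,0.042,0.08,0],
    [-0.055,0.042,0.08,0],
  ],
)

```text
t: 30.5
tcp_pos: [0.649, -0.1191, 0.082]
tool_rot: [0.457, 0.532, -0.479, 0.528]
force: [-0.3, -0.4, 0.4]
finger_gap: -0.002
```

```bash
python3 - <<'E'
from h import *
d,=look(18);R=tonest(-31,-216,-.0)
cv2.imwrite("pics/c18.png",cv2.resize(d["image"][0:250,230:500],None,fx=2.2,fy=2.2,interpolation=cv2.INTER_CUBIC))
E
```

```text
t 30.5 tcp [ 0.649  -0.1191  0.082 ] yaw 7.08 F [-0.3 -0.4  0.4] gap -0.002
world d [-0.0008  0.0005 -0.    ] tool shift [ 0.     -0.0007 -0.0006] spin 0.0 now nest [ -30.3 -216.6]
```

View pics/c18.png

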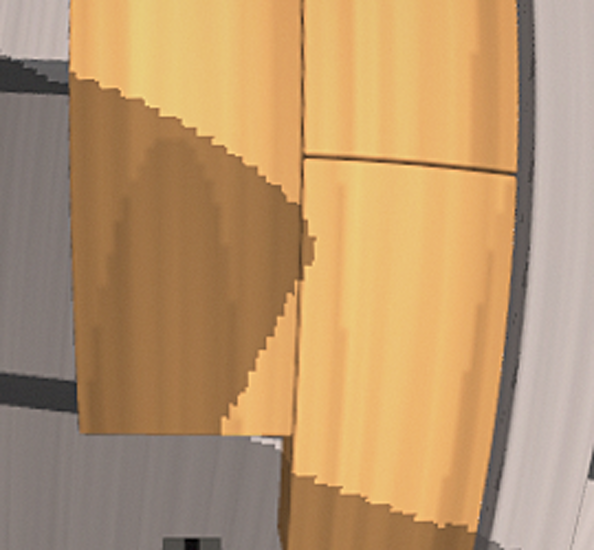

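Call:
play_rows(
  series=[
    [0.03,0,0,0],
    [0.05,0,0,0],
    [0.054,0,-0.003,0],
    [0.054,0,-0.007,0],
    [0.054,0,-0.01,0],
    [0.054,0.0005,-0.013,0],
    [0.054,0.0005,-0.016,0],
    [0.054,0.0005,-0.018,0],
    [0.054,0.0005,-0.02,0],
    [0.054,0.0005,-0.02,0],
  ],
)

```text
t: 31.55
tcp_pos: [0.6437, -0.0995, 0.0277]
tool_rot: [0.456, 0.533, -0.48, 0.527]
force: [0.3, -0.8, 1.3]
finger_gap: -0.0
```

Call:
play_rows(
  series=[
    [0,0,-0.0015,0],
    [0,0,-0.003,0],
    [0,0,-0.0045,0],
    [0,0,-0.0045,0],
  ],
)

```text
t: 31.95
tcp_pos: [0.6433, -0.0958, 0.0277]
tool_rot: [0.456, 0.532, -0.48, 0.528]
force: [0.5, -3.8, 1.3]
finger_gap: -0.004
```

Call:
play_rows(
  series=[
    [0,0,-0.002,0],
    [0,0,-0.003,0],
    [0,0,-0.0035,0],
    [0,0,-0.0035,0],
    [0,0,-0.0035,0],
  ],
)

```text
t: 32.45
tcp_pos: [0.6434, -0.0959, 0.0278]
tool_rot: [0.454, 0.531, -0.481, 0.53]
force: [-0.9, -10.4, -0.4]
finger_gap: 0.001
```

Call:
play_rows(
  series=[
    [0,0,-0.003,0],
    [0,0,-0.003,0],
    [0,0,-0.003,0],
  ],
)

```text
t: 32.75
tcp_pos: [0.6434, -0.0961, 0.0279]
tool_rot: [0.453, 0.53, -0.481, 0.531]
force: [-0.6, -10.7, 0.6]
finger_gap: -0.003
```

Call:
play_rows(
  series=[
    [0,0,0.003,0],
    [0,0,0.012,0],
    [-0.03,0,0.02,0],
    [-0.07,-0.02,0,0],
    [-0.12,-0.03,-0.04,0],
    [-0.16,-0.04,-0.08,0],
    [-0.16,-0.04,-0.1,0],
    [-0.16,-0.04,-0.1,0],
  ],
)

```text
t: 33.55
tcp_pos: [0.595, 0.0075, 0.1891]
tool_rot: [0.454, 0.53, -0.479, 0.533]
force: [0.2, -1.3, 0.0]
finger_gap: 0.001
```

```bash
python3 - <<'E'
from h import *
d,=look(19);R=tonest(-31,-216,-.0)
P=cloud(d,True);N=nest(P)
m=wood(d["image"])&(abs(P[...,2]-.0695)<.0025)&(N[...,0]>-80)&(N[...,0]<80)
for y in range(-188,-28,8):
    k=m&(abs(N[...,1]-y)<1.5);x=N[k][:,0]
    if len(x)>5: print(y,len(x),np.percentile(x,[0.5,2]).round(1))
cv2.imwrite("pics/c19.png",cv2.resize(d["image"][20:320,220:520],None,fx=2,fy=2,interpolation=cv2.INTER_CUBIC))
E
```

```text
t 33.55 tcp [0.595  0.0075 0.1891] yaw 7.48 F [ 0.2 -1.3  0. ] gap 0.001
world d [ 0.0506 -0.1233 -0.    ] tool shift [0.0026 0.0343 0.1288] spin 0.3 now nest [-66.  -87.3]
-188 110 [0.1 1.1]
-180 173 [-36.9 -35.4]
-172 189 [-38.5 -36.6]
-164 244 [-53.5 -51.6]
-156 245 [-53.9 -52. ]
-148 282 [-58.8 -57.2]
-140 302 [-58.9 -57.4]
-132 307 [-59.  -56.5]
-124 304 [-59.2 -57.7]
-116 313 [-59.3 -57.9]
-108 310 [-60. -59.]
-100 322 [-59.5 -58.2]
-92 335 [-60.2 -58.3]
-84 342 [-59.4 -57.5]
-76 352 [-59.6 -57.7]
-68 360 [-59.7 -57.8]
-60 357 [-59.8 -57. ]
-52 377 [-59.9 -58.1]
-44 388 [-60.  -58.2]
-36 385 [-60.1 -58.3]
```

View pics/c19.png

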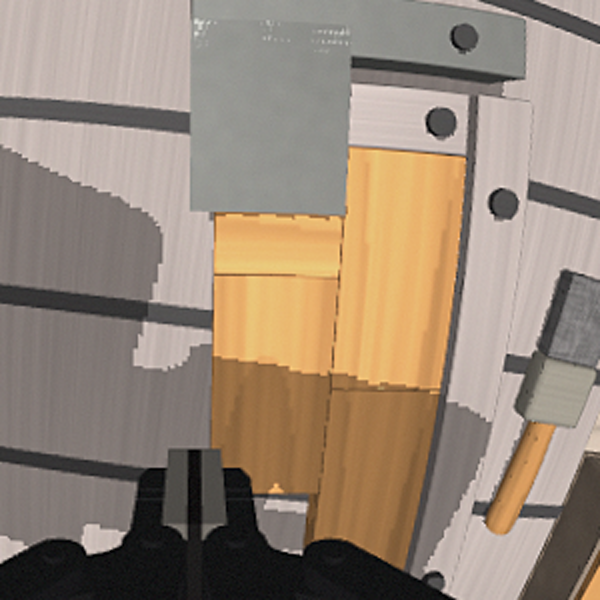

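```bash
python3 - <<'E'
from h import *
ds=look(20,("scene","side"))
d=pickle.load(open("pics/wrist19.pkl","rb"))
a=cv2.resize(d["image"][120:230,310:420],(500,500),interpolation=cv2.INTER_CUBIC)
b=cv2.resize(ds[1]["image"][150:270,300:430],(300,277),interpolation=cv2.INTER_CUBIC)
c=cv2.resize(ds[0]["image"][180:270,240:420],(300,150),interpolation=cv2.INTER_CUBIC)
im=np.zeros((500,800,3),np.uint8);im[:,:500]=a;im[:277,500:]=b;im[300:450,500:]=c;cv2.imwrite("pics/c20.png",im)
for n,x in zip(("scene","side"),ds):
    d0=pickle.load(open(f"pics/{n}0.pkl","rb"));print(n,cv2.absdiff(x["image"],d0["image"]).mean())
E
```

```text
t 33.6 tcp [0.5951 0.0054 0.1876] yaw 7.43 F [ 0.5 -0.2  0.7] gap -0.001
scene 2.9728763020833333
side 3.5085364583333334
```

View pics/c20.png

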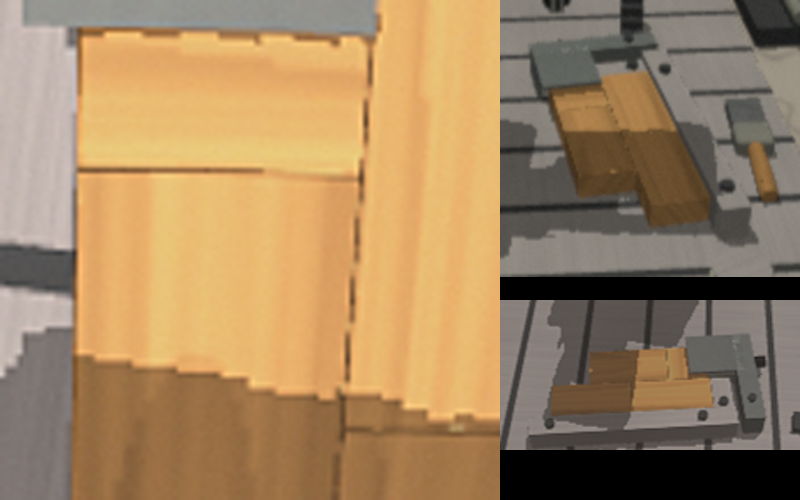

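View pics/scene20.png

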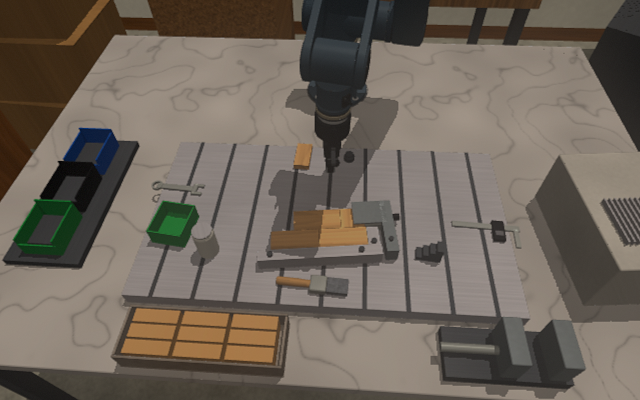

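```bash
python3 - <<'E'
from station import manip
print(manip.sense()["t"],abs(manip.sense()["qd"]).max());print(manip.sign_off())
E
```

```text
33.7 0.02235606552072114
the job is handed in; nothing more can be done
None
```

The second course is laid and the job is handed in at about 34 s of the 72 s. I got no verdict, so whether it passed is not confirmed.

**Half block:**
- I set it down on edge in front of the first course and tipped it flat.
- I pressed it flush at about 7–8 N and pushed it under the guard.
- It met the stop near y ≈ 0 mm. The force peaked at about 12 N, a little over your 8–10 N, then held at about 10.6 N.
- I pressed it flush once more and re-pressed it on the stop at 8–9 N.

**Full block:**
- I carried it round, tipped it flat and pressed it flush at about 7 N.
- I pushed it tight against the half block and held the whole course on the stop at about 10.5 N for over 0.4 s.

**Last checks:**
- In the final wrist picture both blocks look flat and square. Their near edges were about 59–60 mm from the first course, against a nominal 60 mm.
- The gaps to the first course and between the blocks show only as lines about a pixel wide, roughly 1 mm. A gap smaller than that could not be ruled out.
- By eye, the bystanders had not moved in the final scene picture.
- The gripper was clear of everything and the force reading was near zero.

**What disagreed:**
- The fingertips sat about 27–36 mm above the stated tool point. My first push therefore passed over the half block without touching it, and I repeated it lower.
- The tool also picked up a tilt of about 1.7 degrees over the run, with no visible effect on the blocks.

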